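# Close and latch the vial case

### The arm

A 7-joint arm with a two-finger parallel gripper is mounted at the origin on the work surface. World frame = base frame: x ahead of the robot, y to its left, z up, the work surface at z = 0. Lengths are in m, angles in rad, forces in N, time in s.
With the tool pointing down it reaches from about 0.4 to 0.85 m from the base axis. Payload 4.5 kg.
Tool frame: the origin (TCP) lies on the centre line of the jaws, within the pads' length; the fingertips stand 11 mm ahead of it and the grasp point (between the pads) lies 8 mm behind it; z points along the fingers, y is the line along which they close (so a half turn about z gives the same grasp; the last joint's range is limited). The gripper opens to 88 mm and grips with 3 to 60 N. Pads are 18 mm wide; open, the fingers measure 123 mm over their backs; the gripper's body (75 mm by 187 mm) begins 45 mm behind the grasp point.
Start: joints at [1.328, 0.689, -0.195, 1.565, 0.157, 0.902, -0.215], TCP at [0.171, -0.601, 0.22] pointing down, gripper open.
Joint ranges: [-3.01, 3.01], [-0.46, 2.08], [-1.47, 1.51], [0.13, 2.56], [-1, 4.14], [0.04, 2.09], [-2.66, 2.66]. Speed limits (rad/s): [2.57, 2.57, 3.14, 3.14, 3.14, 3.14, 3.14].

### API

Orientations are given as a unit quaternion [x, y, z, w].
In Python, from plant import * gives the robot as it stands. The module is installed in compiled form; this text tells all that it offers.
- The arm moves only by the tool send_rows, never from a script. Its argument "motion" is a list of rows, each an object of numbers: "x", "y", "z": the shift along the tool's x, y, z in cm; "rx", "ry", "rz": the turn, a rotation vector about the tool's x, y, z in rad; "jaw": the finger opening in cm, from 0 to 8.81. In form: [{"x": .., "y": .., "z": .., "rx": .., "ry": .., "rz": .., "jaw": ..}, ...]. A call has exactly 5 rows; each row shifts and turns the commanded pose from where the row before left it, along the tool's axes as they then stand; what a row does not reach is not made up. A row lasts 1/10 s, in which the tool goes at most 50 mm and 8.59 degrees, less where a joint would pass 70% of its speed; a pose out of reach is approached as far as the arm can. A call is refused whole if a number of a shift passes 5 or a number of a turn 0.15, either way. A call with a gripper value outside its range is refused whole. The fingers move at their own pace and stop on an object; "grip_force" is the grip in N (left out, the last holds). Time passes only in rows, so rows that do not move let the fingers close, or fill a call up. It gives the time, the measured TCP pose, the force, the opening and the grip force at its end, in the units of the state.
- get_state(): the state, without advancing time (a new reading comes with each control period).
- snapshot(name): name is "scene" or "top" or "wrist"; returns a dict with "img" (480x640x3 uint8, red, green, blue), "vertical_fov" (degrees; the focal length in pixels is half the picture's height over the tangent of half this angle, whatever the lens; pixels are square), "cx", "cy" (the principal point, pixels), "extrinsics" (4x4, takes a point from camera to world coordinates). Camera axes: x right, y up, looking along -z (the intrinsics and any distortion apply to the point x, -y, -z); pixel columns grow to the right and rows downward; lengths in m; the calibration is good to about 2 mm. A picture is of the moment at which its call begins. There is no depth.
- finish_job(): hands the job in; it is judged then, once.
The state is a dict: "clock": time; "q": joint angles; "qd": joint speeds; "joint_torque": joint torques, N m; "tool_pos": TCP position; "eef_rot": TCP orientation; "contact_force": force on the tool from outside, world axes, zero at the start; "moment": the same for the moment, N m; "opening": opening from 0.0 (shut) to 1.0 (fully open); "finger_force": force on a finger pad.
Only numpy, scipy, OpenCV 4.12 (cv2) and the standard library are available. Lean on these libraries where they do the work, as an engineer would, in place of code of your own. Each camera call takes 0.05 s, during which the arm holds its last target. There are 200 camera calls.

### The job

Shut the case that is full of vials: with your fingertips push its sliding lid fully home, gently, not slamming it, and only then push its catch round by the peg, all the way across behind the lid. Leave the empty case open as it is, and do not pick up or disturb anything else on the bench.

Things in the scene. Friction and masses are not known exactly. Their poses are not given: they have to be found in the camera images.
- vial_case: the case to close, its wells full of capped vials: wooden base with aluminium rails, 300 (x) by 148 mm (y), rail tops 52 mm up. Fixed. Origin: centre of its underside, on the table; x along the rails to the closed end, away from the robot; y left; z up. Rails' inner faces at y = +-64 mm in the near half, floor there 12 mm high; well block in the far half, x > -10 mm.
- empty_case: the case to leave open, same build and measures as the vial case, but its wells are empty: open dark holes.
- vial_lid (a joint): slide joint of the lid of the vial case, m: 0 = fully shut against the end stop, 0.120 = fully open; grows as the lid moves along the case's -x. Friction about 1.5 N, stays where it is left.
- vial_lid_push (a point): centre of the upright near face of the finger stop on the near edge of the vial case's grey lid, 56 mm above the table. The stop is a wedge 70 mm wide, its upright face looking to the case's -x and reaching 67 mm up. Lid: plate 160 (x) by 126 mm, 5 mm thick, underside 44 mm above the table. In the case's frame this face is at x = -15 mm when shut, y = 0
- vial_catch (a joint): hinge joint of the catch of the vial case, rad: 0 = parked along the left rail (bar points along the case's -x), 1.571 = fully across behind the shut lid, at its stop (bar points along the case's -y); grows anticlockwise seen from above. Light friction (0.04 N m), stays where it is left.
- vial_catch_peg (a point): centre of the top of the peg on the vial case's catch, 86 mm above the table. Upright round steel peg 14 mm across, rising 24 mm from the bar, 85 mm from the pivot
- vial_catch_pivot (a point): pivot axis of the vial case's catch, at rail-top height, 52 mm above the table; in the case's frame x = -26, y = 73 mm (left rail). The catch is a flat steel bar 12 mm wide, 53 to 63 mm above the table, turning about this upright axis
- empty_lid (a joint): slide joint of the lid of the empty case, m: 0 = fully shut against the end stop, 0.120 = fully open; grows as the lid moves along the case's -x. Friction about 1.5 N, stays where it is left.
- empty_lid_push (a point): same point on the empty case's lid
- empty_catch (a joint): hinge joint of the catch of the empty case, rad: 0 = parked along the left rail (bar points along the case's -x), 1.571 = fully across behind the shut lid, at its stop (bar points along the case's -y); grows anticlockwise seen from above. Light friction (0.04 N m), stays where it is left.
- empty_catch_peg (a point): same point on the empty case's catch
- dropper: small amber dropper bottle, 32 mm across, 65 mm tall, near the vial case; origin centre of its foot. Loose; leave it alone
- loose_vial: single clear vial, 18 mm across, 43 mm tall, near the empty case; origin centre of its foot. Loose; leave it alone
- beaker: glass beaker, 60 mm across, 75 mm tall; origin centre of its foot. Loose; leave it alone
- dish: white dish, 80 mm across, 14 mm tall; origin centre of its foot. Loose; leave it alone
- spatula: thin steel lab spatula lying flat, 160 mm long, 6 mm thick, along its x; origin under it, on the table. Loose; leave it alone
- jar: amber jar with white lid, 52 mm across, 60 mm tall; origin centre of its foot. Loose; leave it alone
- wash: white bottle with blue cap, 56 mm across, 120 mm tall; origin centre of its foot. Loose; leave it alone

How it is judged:
By the outcome, as a careful person would: the job done as asked, in the order asked, and still so for the second after the job is handed in, with the robot touching nothing.
It also fails if it takes over 48 s, if anything falls off the work surface, if the arm or the gripper's body presses on something with over 40 N, if the wrist force passes 120 N, or if a joint passes its speed limit or range.

## Working session

There is one attempt and no reset: what is moved stays moved. The work goes in short steps, Python scripts to look and compute and a tool call to move; the robot and the scene stay as the last step left them, time stands still between calls to the robot, and variables do not carry over. Pictures are saved under pics/ and viewed, at most 10 in all, crops included, and the job is handed in when it is done.

Besides the shell and the picture viewer there is one more tool, called after ">>>" as name(argument=value, ...) on one line, values as JSON. send_rows: Moves the arm, as the interface text tells. Its arguments: {"type":"object","properties":{"motion":{"type":"array"},"grip_force":{"type":"number"}},"required":["motion"]}

```bash
mkdir -p pics; python3 - <<'E'
from plant import *
import cv2,numpy as np,pickle
d={}
for n in("scene","top"):
    s=snapshot(n);d[n]=s;cv2.imwrite(f"pics/{n}0.png",s["img"][:,:,::-1])
    print(n,s["vertical_fov"],s["cx"],s["cy"],np.round(s["extrinsics"],3).tolist(),[k for k in s])
pickle.dump(d,open("d.pkl","wb"))
s=get_state();print(s)
E
```

```text
scene 55.80420856414882 316.4667197741555 242.13991230856172 [[-0.874, -0.236, 0.425, 1.085], [0.486, -0.456, 0.746, 0.981], [0.018, 0.858, 0.513, 0.761], [0.0, 0.0, 0.0, 1.0]] ['img', 'vertical_fov', 'cx', 'cy', 'extrinsics']
top 44.778905718325056 314.9915704368195 242.38333421654096 [[0.008, 0.978, -0.207, 0.263], [-1.0, 0.008, -0.002, -0.012], [-0.001, 0.207, 0.978, 1.379], [0.0, 0.0, 0.0, 1.0]] ['img', 'vertical_fov', 'cx', 'cy', 'extrinsics']
{'clock': 0.1, 'q': array([ 1.32780607,  0.68991635, -0.19452312,  1.56624265,  0.15730377,
        0.90251325, -0.21511615]), 'qd': array([ 4.47099077e-05, -1.62350515e-03, -7.02139985e-04, -2.53144282e-03,
        8.29567228e-04, -1.04901498e-03, -1.30600888e-04]), 'joint_torque': array([-3.18475562e-03, -5.28499067e+01, -1.27181087e+00, -1.53837544e+01,
       -5.26101084e-02,  1.97081223e-03,  5.31824185e-05]), 'tool_pos': array([ 0.17058249, -0.60063835,  0.21937951]), 'eef_rot': array([ 9.90433821e-01,  1.37985990e-01, -1.77855409e-04, -8.24998501e-04]), 'contact_force': array([-0.28596154, -0.10823084, -0.25100908]), 'moment': array([-0.03779093,  0.00798295,  0.02008701]), 'finger_force': 0.0, 'opening': 1.0011772219141826}
```

View pics/top0.png

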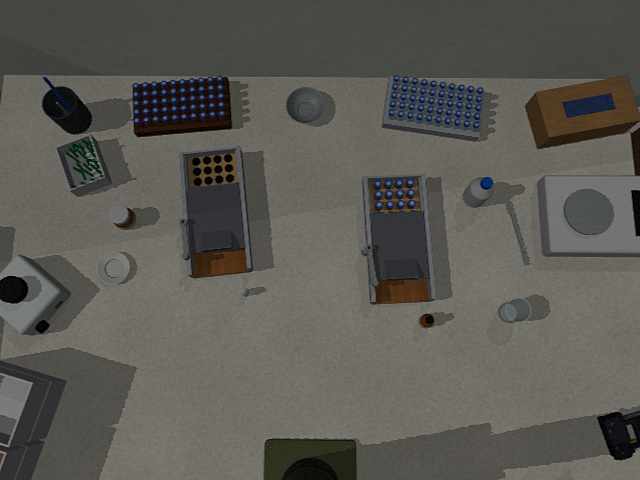

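View pics/scene0.png

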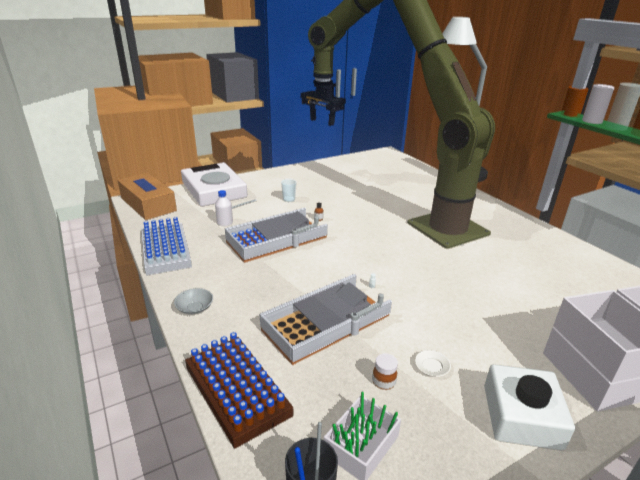

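```bash
cat > h.py <<'E'
import numpy as np,pickle
def ray(s,u,v):
    f=240/np.tan(np.radians(s["vertical_fov"]/2));E=s["extrinsics"]
    d=E[:3,:3]@np.array([(u-s["cx"])/f,-(v-s["cy"])/f,-1]);return E[:3,3],d
def onz(s,u,v,z):
    o,d=ray(s,u,v);return o+d*(z-o[2])/d[2]
def proj(s,p):
    f=240/np.tan(np.radians(s["vertical_fov"]/2));E=s["extrinsics"]
    c=E[:3,:3].T@(np.array(p)-E[:3,3]);return s["cx"]+f*c[0]/-c[2],s["cy"]-f*c[1]/-c[2]
E
python3 - <<'E'
import pickle,cv2,numpy as np
from h import *
d=pickle.load(open("d.pkl","rb"));t=d["top"]
c=t["img"][165:335,345:450,::-1]
cv2.imwrite("pics/c1.png",cv2.resize(c,None,fx=3.5,fy=3.5,interpolation=cv2.INTER_CUBIC))
# centres of blue caps
E
```

```text
(no output)
```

View pics/c1.png

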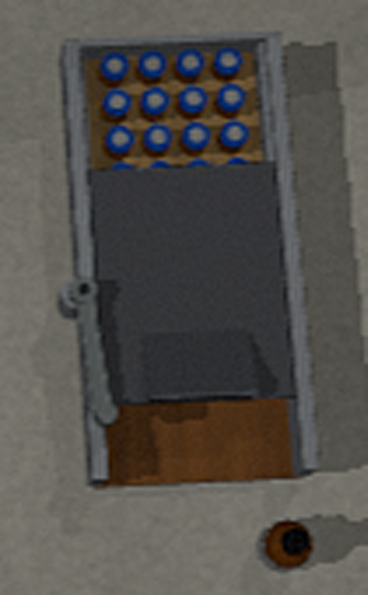

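```bash
python3 - <<'E'
import pickle,cv2,numpy as np
from h import *
d=pickle.load(open("d.pkl","rb"));t=d["top"]
P=lambda u,v,z:onz(t,345+u/3.5,165+v/3.5,z)
FL,FR,NR,NL=[P(*p,.052) for p in((64,42),(282,35),(316,470),(90,486))]
for a,b in((FL,FR),(NL,NR),(FL,NL),(FR,NR)):print(np.round(a-b,4),np.linalg.norm(a-b))
c=(FL+FR+NR+NL)/4;v=FL+FR-NL-NR;yaw=np.arctan2(v[1],v[0]);w=(FL+NL-FR-NR);print(c,yaw,np.arctan2(-w[0],w[1]))
# caps check
hsv=cv2.cvtColor(t["img"][165:335,345:450],cv2.COLOR_RGB2HSV)
m=cv2.inRange(hsv,(105,120,50),(130,255,255))
n,_,st,ce=cv2.connectedComponentsWithStats(m)
print([(np.round(ce[i],1).tolist(),int(st[i,4])) for i in range(1,n)])
R=np.array([[np.cos(yaw),-np.sin(yaw)],[np.sin(yaw),np.cos(yaw)]])
loc=lambda p:np.round(R.T@(p[:2]-c[:2]),4)
print("pivot",loc(P(78,295,.062)),"peg",loc(P(105,413,.086)),loc(P(105,413,.063)))
print("lid near edge",loc(P(150,400,.047)),loc(P(250,398,.047)),"far",loc(P(95,168,.049)),loc(P(275,163,.049)))
print("wash",loc(onz(t,487,183,.12)),loc(onz(t,478,200,.0)),"dropper",loc(onz(t,428,319,.065)))
E
```

```text
[-0.0061  0.1487  0.    ] 0.1487863455794257
[-0.0116  0.1474  0.    ] 0.1478315840862077
[0.3024 0.0141 0.    ] 0.3026834014172926
[0.2969 0.0128 0.    ] 0.29718678361025436
[ 0.55747603 -0.20398228  0.052     ] 0.044893771574679824 0.05970068136606357
[([64.5, 17.1], 33), ([32.2, 18.5], 35), ([42.8, 18.2], 31), ([53.6, 17.7], 34), ([43.8, 28.6], 32), ([54.4, 28.2], 32), ([65.5, 27.6], 38), ([32.9, 29.3], 30), ([55.5, 38.6], 38), ([66.2, 38.3], 33), ([33.7, 39.5], 34), ([44.5, 39.3], 33), ([67.3, 45.7], 9), ([34.0, 47.1], 9), ([45.3, 46.7], 9), ([55.6, 46.3], 7)]
pivot [-0.0276  0.0756] peg [-0.1096  0.065 ] [-0.1065  0.0625]
lid near edge [-0.0968  0.0307] [-0.098  -0.0353] far [0.0617 0.058 ] [ 0.0606 -0.0634]
wash [ 0.1034 -0.1972] [ 0.0977 -0.2091] dropper [-0.1924 -0.0513]
```

>>> send_rows(motion=[{"x":2.3,"y":-2.05,"jaw":0},{"x":2.3,"y":-2.05,"jaw":0},{"x":2.3,"y":-2.05,"jaw":0},{"x":2.3,"y":-2.05,"jaw":0},{"x":2.3,"y":-2.05,"jaw":0}], grip_force=10)

```text
schema error: expected keys x, y, z, rx, ry, rz, jaw
```

>>> send_rows(motion=[{"x":2.3,"y":-2.05,"jaw":0},{"x":2.3,"y":-2.05,"jaw":0},{"x":2.3,"y":-2.05,"jaw":0},{"x":2.3,"y":-2.05,"jaw":0},{"x":2.3,"y":-2.05,"jaw":0}])

```text
schema error: expected keys x, y, z, rx, ry, rz, jaw
```

>>> send_rows(motion=[{"x":2.3,"y":-2.05,"jaw":0},{"x":2.3,"y":-2.05,"jaw":0},{"x":2.3,"y":-2.05,"jaw":0},{"x":2.3,"y":-2.05,"jaw":0},{"x":2.3,"y":-2.05,"jaw":0}])

```text
schema error: expected keys x, y, z, rx, ry, rz, jaw
```

>>> send_rows(motion=[{"rz":0.08,"jaw":0},{"rz":0.08,"jaw":0},{"rz":0.07,"jaw":0},{"jaw":0},{"jaw":0}])

```text
schema error: expected keys x, y, z, rx, ry, rz, jaw
```

```bash
cat >> h.py <<'E'
C=np.array([.5575,-.204]);YAW=.048
R2=np.array([[np.cos(YAW),-np.sin(YAW)],[np.sin(YAW),np.cos(YAW)]])
def st():
    from plant import get_state
    from scipy.spatial.transform import Rotation as Ro
    s=get_state();M=Ro.from_quat(s["eef_rot"]).as_matrix();p=s["tool_pos"]
    print("t",round(s["clock"],2),"p",np.round(p,4),"loc",np.round(R2.T@(p[:2]-C),4),"yaw",round(np.arctan2(M[1,0],M[0,0]),3),"zax",np.round(M[:,2],3),"q",np.round(s["q"],2),"F",np.round(s["contact_force"],1),"op",round(s["opening"],3))
    return p,M
def go(lx,ly,z):
    p,M=st();w=np.append(C+R2@[lx,ly],z);print("tool shift cm",np.round(M.T@(w-p)*100,2))
E
python3 - <<'E'
from plant import *
from h import *
import cv2
go(-.137,0,.12)
s=snapshot("wrist");cv2.imwrite("pics/w1.png",s["img"][:,:,::-1]);pickle.dump(s,open("w.pkl","wb"))
E
```

```text
t 0.1 p [ 0.1706 -0.6006  0.2194] loc [-0.4055 -0.3776] yaw 0.277 zax [-0.001  0.002 -1.   ] q [ 1.33  0.69 -0.19  1.57  0.16  0.9  -0.22] F [-0.3 -0.1 -0.3] op 1.001
tool shift cm [ 34.72 -30.67   9.99]
```

View pics/w1.png

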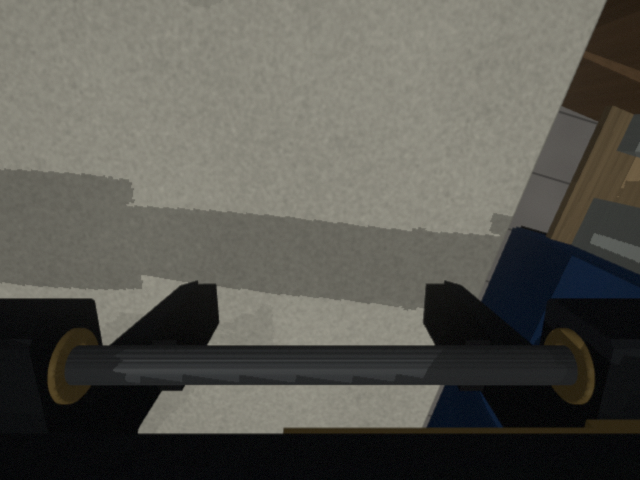

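All keys are needed in each row; the wrist view only shows the open jaws over bare table. Resending the moves.

>>> send_rows(motion=[{"x":2.3,"y":-2.05,"z":0,"rx":0,"ry":0,"rz":0,"jaw":0},{"x":2.3,"y":-2.05,"z":0,"rx":0,"ry":0,"rz":0,"jaw":0},{"x":2.3,"y":-2.05,"z":0,"rx":0,"ry":0,"rz":0,"jaw":0},{"x":2.3,"y":-2.05,"z":0,"rx":0,"ry":0,"rz":0,"jaw":0},{"x":2.3,"y":-2.05,"z":0,"rx":0,"ry":0,"rz":0,"jaw":0}], grip_force=10)

```text
clock: 0.65
tool_pos: [0.2539, -0.47, 0.22]
eef_rot: [0.99, 0.138, -0.0, -0.0]
contact_force: [0.2, -0.1, -0.5]
opening: 0.57
finger_force: 0.0
```

>>> send_rows(motion=[{"x":2.3,"y":-2.05,"z":0,"rx":0,"ry":0,"rz":0,"jaw":0},{"x":2.3,"y":-2.05,"z":0,"rx":0,"ry":0,"rz":0,"jaw":0},{"x":2.3,"y":-2.05,"z":0,"rx":0,"ry":0,"rz":0,"jaw":0},{"x":2.3,"y":-2.05,"z":0,"rx":0,"ry":0,"rz":0,"jaw":0},{"x":2.3,"y":-2.05,"z":0,"rx":0,"ry":0,"rz":0,"jaw":0}])

```text
clock: 1.15
tool_pos: [0.3365, -0.34, 0.2201]
eef_rot: [0.99, 0.138, -0.0, -0.0]
contact_force: [0.5, -0.4, -0.0]
opening: 0.114
finger_force: 0.0
```

>>> send_rows(motion=[{"x":2.3,"y":-2.05,"z":0,"rx":0,"ry":0,"rz":0,"jaw":0},{"x":2.3,"y":-2.05,"z":0,"rx":0,"ry":0,"rz":0,"jaw":0},{"x":2.3,"y":-2.05,"z":0,"rx":0,"ry":0,"rz":0,"jaw":0},{"x":2.3,"y":-2.05,"z":0,"rx":0,"ry":0,"rz":0,"jaw":0},{"x":2.3,"y":-2.05,"z":0,"rx":0,"ry":0,"rz":0,"jaw":0}])

```text
clock: 1.65
tool_pos: [0.4191, -0.21, 0.2201]
eef_rot: [0.99, 0.138, -0.0, -0.0]
contact_force: [0.9, 0.3, -0.2]
opening: 0.006
finger_force: 0.0
```

>>> send_rows(motion=[{"x":0,"y":0,"z":0,"rx":0,"ry":0,"rz":0.08,"jaw":0},{"x":0,"y":0,"z":0,"rx":0,"ry":0,"rz":0.08,"jaw":0},{"x":0,"y":0,"z":0,"rx":0,"ry":0,"rz":0.07,"jaw":0},{"x":0,"y":0,"z":0,"rx":0,"ry":0,"rz":0,"jaw":0},{"x":0,"y":0,"z":0,"rx":0,"ry":0,"rz":0,"jaw":0}])

```text
clock: 2.15
tool_pos: [0.4186, -0.2111, 0.2201]
eef_rot: [1.0, 0.024, -0.0, 0.0]
contact_force: [-0.6, 1.1, 0.8]
opening: 0.005
finger_force: 0.0
```

```bash
python3 - <<'E'
from plant import *
from h import *
import cv2
go(-.137,0,.12)
s=snapshot("wrist");cv2.imwrite("pics/w2.png",s["img"][:,:,::-1]);pickle.dump(s,open("w.pkl","wb"))
E
```

```text
t 2.15 p [ 0.4186 -0.2111  0.2201] loc [-0.1391 -0.0004] yaw 0.048 zax [-0. -0. -1.] q [ 0.42  0.49 -0.08  2.02  0.07  0.63 -1.23] F [-0.6  1.1  0.8] op 0.005
tool shift cm [ 0.21 -0.04 10.01]
```

View pics/w2.png

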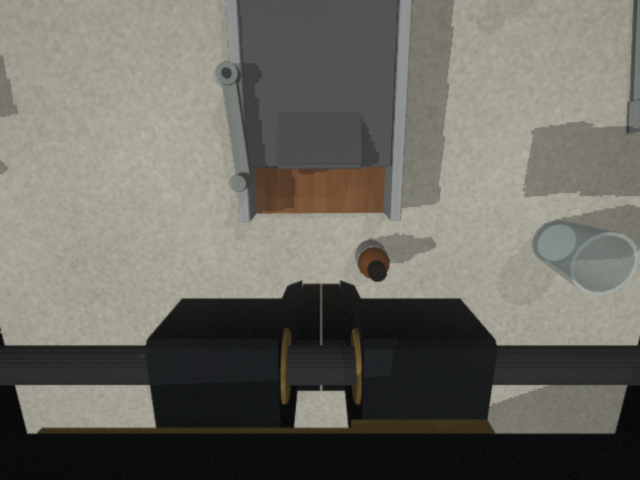

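```bash
python3 - <<'E'
from h import *
s=pickle.load(open("w.pkl","rb"))
loc=lambda u,v,z:np.round(R2.T@(onz(s,u,v,z)[:2]-C),4)
print("pivot",loc(227,73,.07),"peg",loc(239,182,.086))
print("stop bottom L/R",loc(277,167,.047),loc(362,167,.047),"rails near outer",loc(241,220,.052),loc(401,220,.052))
print("rail far-visible",loc(228,0,.052),loc(410,0,.052),"tip centre px z=.209",loc(321,283,.209))
E
```

```text
pivot [-0.0224  0.0724] peg [-0.1051  0.0645]
stop bottom L/R [-0.0963  0.0383] [-0.0963 -0.0375] rails near outer [-0.1436  0.0721] [-0.1436 -0.074 ]
rail far-visible [0.0333 0.0722] [ 0.0333 -0.0708] tip centre px z=.209 [-0.1413 -0.0007]
```

>>> send_rows(motion=[{"x":0,"y":0,"z":3.5,"rx":0,"ry":0,"rz":0,"jaw":0},{"x":0,"y":0,"z":3.5,"rx":0,"ry":0,"rz":0,"jaw":0},{"x":0,"y":0,"z":3.5,"rx":0,"ry":0,"rz":0,"jaw":0},{"x":0,"y":0,"z":3,"rx":0,"ry":0,"rz":0,"jaw":0},{"x":0,"y":0,"z":2.4,"rx":0,"ry":0,"rz":0,"jaw":0}])

```text
clock: 2.7
tool_pos: [0.4184, -0.211, 0.0595]
eef_rot: [1.0, 0.024, -0.0, -0.0]
contact_force: [0.2, -0.8, 0.6]
opening: 0.011
finger_force: 0.0
```

>>> send_rows(motion=[{"x":0.5,"y":0,"z":0,"rx":0,"ry":0,"rz":0,"jaw":0},{"x":0.5,"y":0,"z":0,"rx":0,"ry":0,"rz":0,"jaw":0},{"x":0.5,"y":0,"z":0,"rx":0,"ry":0,"rz":0,"jaw":0},{"x":0.5,"y":0,"z":0,"rx":0,"ry":0,"rz":0,"jaw":0},{"x":0.2,"y":0,"z":0,"rx":0,"ry":0,"rz":0,"jaw":0}])

```text
clock: 3.2
tool_pos: [0.4423, -0.2103, 0.0622]
eef_rot: [1.0, 0.024, 0.001, 0.0]
contact_force: [0.1, 0.4, -0.3]
opening: 0.006
finger_force: 0.0
```

>>> send_rows(motion=[{"x":0.3,"y":0,"z":0,"rx":0,"ry":0,"rz":0,"jaw":0},{"x":0.3,"y":0,"z":0,"rx":0,"ry":0,"rz":0,"jaw":0},{"x":0.3,"y":0,"z":0,"rx":0,"ry":0,"rz":0,"jaw":0},{"x":0.3,"y":0,"z":0,"rx":0,"ry":0,"rz":0,"jaw":0},{"x":0.3,"y":0,"z":0,"rx":0,"ry":0,"rz":0,"jaw":0}])

```text
clock: 3.7
tool_pos: [0.4558, -0.2094, 0.0611]
eef_rot: [1.0, 0.023, -0.0, 0.0]
contact_force: [-0.0, 0.6, 0.3]
opening: 0.006
finger_force: 0.0
```

>>> send_rows(motion=[{"x":0.3,"y":0,"z":0,"rx":0,"ry":0,"rz":0,"jaw":0},{"x":0.3,"y":0,"z":0,"rx":0,"ry":0,"rz":0,"jaw":0},{"x":0.3,"y":0,"z":0,"rx":0,"ry":0,"rz":0,"jaw":0},{"x":0.3,"y":0,"z":0,"rx":0,"ry":0,"rz":0,"jaw":0},{"x":0.3,"y":0,"z":0,"rx":0,"ry":0,"rz":0,"jaw":0}])

```text
clock: 4.2
tool_pos: [0.4708, -0.2087, 0.0611]
eef_rot: [1.0, 0.023, -0.0, 0.0]
contact_force: [-0.8, -0.4, 0.6]
opening: 0.006
finger_force: 0.0
```

>>> send_rows(motion=[{"x":0.3,"y":0,"z":0,"rx":0,"ry":0,"rz":0,"jaw":0},{"x":0.3,"y":0,"z":0,"rx":0,"ry":0,"rz":0,"jaw":0},{"x":0.3,"y":0,"z":0,"rx":0,"ry":0,"rz":0,"jaw":0},{"x":0.3,"y":0,"z":0,"rx":0,"ry":0,"rz":0,"jaw":0},{"x":0.3,"y":0,"z":0,"rx":0,"ry":0,"rz":0,"jaw":0}])

```text
clock: 4.7
tool_pos: [0.4858, -0.208, 0.0611]
eef_rot: [1.0, 0.023, 0.0, 0.0]
contact_force: [-0.5, -0.2, -0.7]
opening: 0.006
finger_force: 0.0
```

```bash
python3 - <<'E'
from h import *
go(-.024,0,.061)
E
```

```text
t 4.7 p [ 0.4858 -0.208   0.0611] loc [-0.0718 -0.0006] yaw 0.047 zax [ 0. -0. -1.] q [ 0.34  0.82 -0.04  1.98  0.09  0.34 -1.29] F [-0.5 -0.2 -0.7] op 0.006
tool shift cm [ 4.78 -0.06  0.01]
```

>>> send_rows(motion=[{"x":0.3,"y":0,"z":0,"rx":0,"ry":0,"rz":0,"jaw":0},{"x":0.3,"y":0,"z":0,"rx":0,"ry":0,"rz":0,"jaw":0},{"x":0.3,"y":0,"z":0,"rx":0,"ry":0,"rz":0,"jaw":0},{"x":0.3,"y":0,"z":0,"rx":0,"ry":0,"rz":0,"jaw":0},{"x":0.3,"y":0,"z":0,"rx":0,"ry":0,"rz":0,"jaw":0}])

```text
clock: 5.2
tool_pos: [0.5008, -0.2073, 0.0611]
eef_rot: [1.0, 0.023, 0.0, 0.0]
contact_force: [0.4, -0.3, 0.5]
opening: 0.006
finger_force: 0.0
```

>>> send_rows(motion=[{"x":0.3,"y":0,"z":0,"rx":0,"ry":0,"rz":0,"jaw":0},{"x":0.3,"y":0,"z":0,"rx":0,"ry":0,"rz":0,"jaw":0},{"x":0.3,"y":0,"z":0,"rx":0,"ry":0,"rz":0,"jaw":0},{"x":0.3,"y":0,"z":0,"rx":0,"ry":0,"rz":0,"jaw":0},{"x":0.3,"y":0,"z":0,"rx":0,"ry":0,"rz":0,"jaw":0}])

```text
clock: 5.7
tool_pos: [0.5158, -0.2066, 0.0611]
eef_rot: [1.0, 0.023, -0.0, 0.0]
contact_force: [-0.7, -0.8, 0.1]
opening: 0.003
finger_force: 0.0
```

>>> send_rows(motion=[{"x":0.2,"y":0,"z":0,"rx":0,"ry":0,"rz":0,"jaw":0},{"x":0.2,"y":0,"z":0,"rx":0,"ry":0,"rz":0,"jaw":0},{"x":0.2,"y":0,"z":0,"rx":0,"ry":0,"rz":0,"jaw":0},{"x":0.2,"y":0,"z":0,"rx":0,"ry":0,"rz":0,"jaw":0},{"x":0.2,"y":0,"z":0,"rx":0,"ry":0,"rz":0,"jaw":0}])

```text
clock: 6.2
tool_pos: [0.5257, -0.2062, 0.0611]
eef_rot: [1.0, 0.023, -0.0, 0.0]
contact_force: [0.8, -0.3, -0.5]
opening: 0.007
finger_force: 0.0
```

```bash
python3 - <<'E'
from plant import *
from h import *
import cv2
go(-.024,0,.061)
s=snapshot("wrist");t=snapshot("top");pickle.dump((s,t),open("w3.pkl","wb"))
c=cv2.resize(t["img"][165:335,345:450],None,fx=2.8,fy=2.8,interpolation=cv2.INTER_CUBIC)
w=s["img"][:476,:500]
cv2.imwrite("pics/w3.png",np.hstack([w,c[:476]])[:,:,::-1])
E
```

```text
t 6.2 p [ 0.5257 -0.2062  0.0611] loc [-0.0319 -0.0006] yaw 0.047 zax [-0. -0. -1.] q [ 0.32  0.85 -0.04  1.87  0.08  0.42 -1.3 ] F [ 0.8 -0.3 -0.5] op 0.007
tool shift cm [ 0.79 -0.07  0.01]
```

View pics/w3.png

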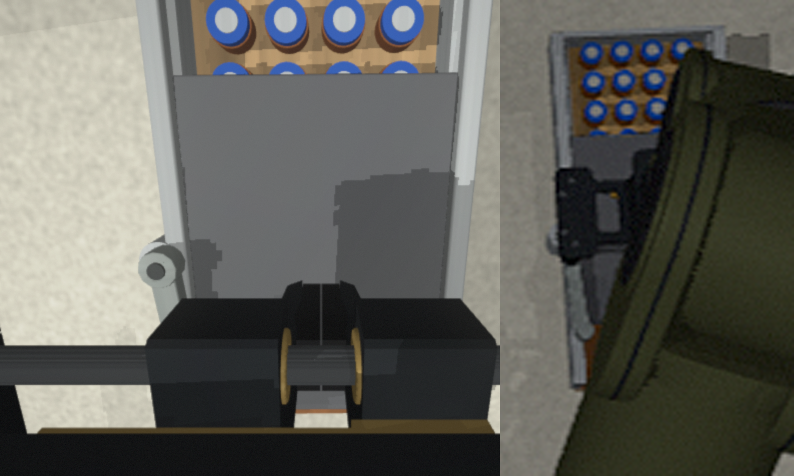

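```bash
python3 - <<'E'
from plant import *
from h import *
import cv2
s=snapshot("scene");pickle.dump(s,open("s4.pkl","wb"))
w=pickle.load(open("w3.pkl","rb"))[0]
loc=lambda u,v,z:np.round(R2.T@(onz(w,u,v,z)[:2]-C),4)
print("lid far",loc(320,73,.049),"near?",loc(320,411,.049),"pivot",loc(156,270,.07))
for x in(-.015,-.0315,-.098):
  for z in(.05,.067): print(x,z,np.round(proj(s,np.append(C+R2@[x,0],z))))
cv2.imwrite("pics/s4.png",cv2.resize(s["img"][150:300,200:370,::-1],None,fx=4,fy=4,interpolation=cv2.INTER_CUBIC))
E
```

```text
lid far [ 0.0641 -0.0006] near? [-0.1121 -0.0002] pivot [-0.0197  0.0723]
-0.015 0.05 [281. 224.]
-0.015 0.067 [281. 220.]
-0.0315 0.05 [286. 223.]
-0.0315 0.067 [286. 218.]
-0.098 0.05 [303. 218.]
-0.098 0.067 [303. 214.]
```

View pics/s4.png

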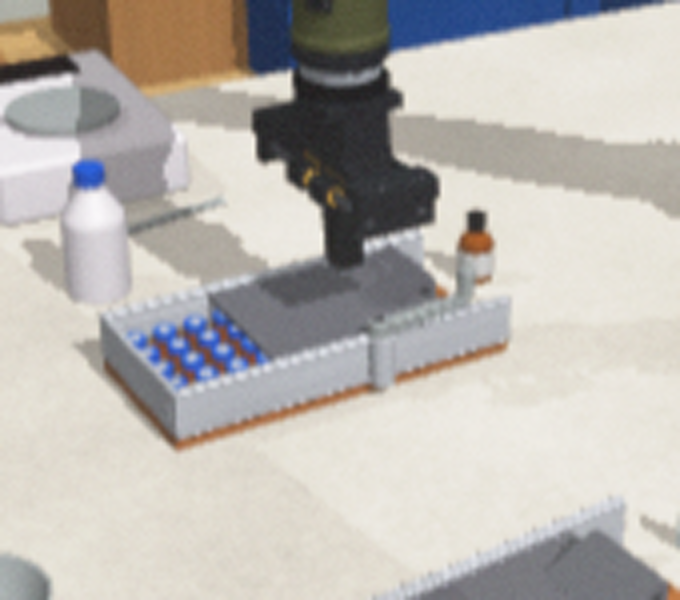

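>>> send_rows(motion=[{"x":-2.1,"y":0,"z":0,"rx":0,"ry":0,"rz":0,"jaw":0},{"x":-2.1,"y":0,"z":0,"rx":0,"ry":0,"rz":0,"jaw":0},{"x":-2.1,"y":0,"z":0,"rx":0,"ry":0,"rz":0,"jaw":0},{"x":-2.1,"y":0,"z":0,"rx":0,"ry":0,"rz":0,"jaw":0},{"x":-2.1,"y":0,"z":0,"rx":0,"ry":0,"rz":0,"jaw":0}])

```text
clock: 6.85
tool_pos: [0.4199, -0.2111, 0.0613]
eef_rot: [1.0, 0.023, 0.0, 0.0]
contact_force: [1.1, -0.5, -0.6]
opening: 0.008
finger_force: 0.0
```

```bash
python3 - <<'E'
from plant import *
from h import *
import cv2
s=pickle.load(open("s4.pkl","rb"))
for z in(.05,.06,.07,.08,.09):
  print(z,[np.round((np.array(proj(s,np.append(C+R2@[-.032+a,b],z)))-[200,150])*4).tolist() for a,b in((.009,.0175),(-.009,.0175),(.009,-.0175))])
st()
# lowest dark finger pixels in each view
im=s["img"][150:300,200:370]; m=(im.max(2)<45)
ys,xs=np.nonzero(m[:,78:95]);print("lowest",(ys.max()*4),[(x+78)*4 for y,x in zip(ys,xs) if y==ys.max()])
n=snapshot("scene");im=n["img"];cv2.imwrite("pics/s5.png",cv2.resize(im[160:280,240:370,::-1],None,fx=5,fy=5,interpolation=cv2.INTER_CUBIC));pickle.dump(n,open("s5.pkl","wb"))
E
```

```text
0.05 [[345.0, 304.0], [364.0, 298.0], [324.0, 286.0]]
0.06 [[344.0, 293.0], [364.0, 288.0], [324.0, 275.0]]
0.07 [[344.0, 282.0], [364.0, 277.0], [324.0, 264.0]]
0.08 [[344.0, 271.0], [364.0, 266.0], [324.0, 254.0]]
0.09 [[344.0, 260.0], [364.0, 255.0], [323.0, 243.0]]
t 6.85 p [ 0.4199 -0.2111  0.0613] loc [-0.1378 -0.0005] yaw 0.047 zax [ 0. -0. -1.] q [ 0.39  0.79 -0.03  2.15  0.11  0.2  -1.27] F [ 1.1 -0.5 -0.6] op 0.008
lowest 260 [np.int64(340)]
```

View pics/s5.png

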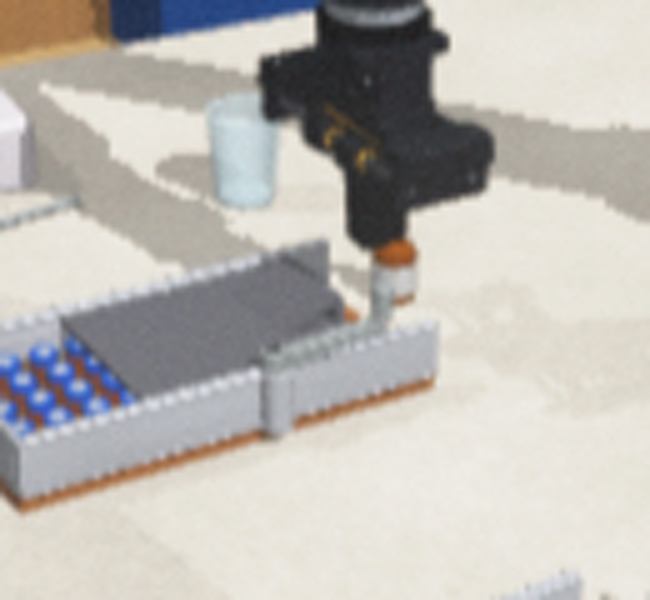

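>>> send_rows(motion=[{"x":0,"y":0,"z":0,"rx":0,"ry":0,"rz":0.105,"jaw":0},{"x":0,"y":0,"z":0,"rx":0,"ry":0,"rz":0.105,"jaw":0},{"x":0,"y":0,"z":0,"rx":0,"ry":0,"rz":0.105,"jaw":0},{"x":0,"y":0,"z":0,"rx":0,"ry":0,"rz":0.105,"jaw":0},{"x":0,"y":0,"z":0,"rx":0,"ry":0,"rz":0.105,"jaw":0}], grip_force=30)

```text
clock: 7.4
tool_pos: [0.4214, -0.2111, 0.0612]
eef_rot: [0.971, -0.239, 0.0, -0.0]
contact_force: [0.2, 0.6, -0.0]
opening: 0.006
finger_force: 0.0
```

>>> send_rows(motion=[{"x":0,"y":0,"z":0,"rx":0,"ry":0,"rz":0.105,"jaw":0},{"x":0,"y":0,"z":0,"rx":0,"ry":0,"rz":0.105,"jaw":0},{"x":0,"y":0,"z":0,"rx":0,"ry":0,"rz":0.105,"jaw":0},{"x":0,"y":0,"z":0,"rx":0,"ry":0,"rz":0.105,"jaw":0},{"x":0,"y":0,"z":0,"rx":0,"ry":0,"rz":0.105,"jaw":0}])

```text
clock: 7.9
tool_pos: [0.4214, -0.211, 0.0612]
eef_rot: [0.876, -0.483, 0.0, -0.0]
contact_force: [0.9, 0.0, 0.6]
opening: 0.002
finger_force: 0.0
```

>>> send_rows(motion=[{"x":0,"y":0,"z":0,"rx":0,"ry":0,"rz":0.105,"jaw":0},{"x":0,"y":0,"z":0,"rx":0,"ry":0,"rz":0.105,"jaw":0},{"x":0,"y":0,"z":0,"rx":0,"ry":0,"rz":0.105,"jaw":0},{"x":0,"y":0,"z":0,"rx":0,"ry":0,"rz":0.105,"jaw":0},{"x":0,"y":0,"z":0,"rx":0,"ry":0,"rz":0.1,"jaw":0}])

```text
clock: 8.4
tool_pos: [0.4215, -0.2109, 0.0612]
eef_rot: [0.722, -0.691, 0.0, -0.0]
contact_force: [-0.4, -0.1, -0.6]
opening: 0.006
finger_force: 0.0
```

>>> send_rows(motion=[{"x":0,"y":0,"z":0.6,"rx":0,"ry":0,"rz":0,"jaw":0},{"x":0,"y":0,"z":0.6,"rx":0,"ry":0,"rz":0,"jaw":0},{"x":0,"y":0,"z":0.6,"rx":0,"ry":0,"rz":0,"jaw":0},{"x":0,"y":0,"z":0.2,"rx":0,"ry":0,"rz":0,"jaw":0},{"x":0,"y":0,"z":0,"rx":0,"ry":0,"rz":0,"jaw":0}])

```text
clock: 8.9
tool_pos: [0.4204, -0.2109, 0.0406]
eef_rot: [0.724, -0.69, -0.0, 0.0]
contact_force: [0.2, 0.6, 0.8]
opening: 0.003
finger_force: 0.0
```

```bash
python3 - <<'E'
from plant import *
from h import *
import cv2
p,M=st()
n=snapshot("scene");cv2.imwrite("pics/s6.png",cv2.resize(n["img"][160:280,240:370,::-1],None,fx=5,fy=5,interpolation=cv2.INTER_CUBIC));pickle.dump(n,open("s6.pkl","wb"))
l=R2.T@(p[:2]-C)
for z in(.03,.05,.06,.07,.08):
  print(z,[np.round((np.array(proj(n,np.append(C+R2@(l+[a,b]),z)))-[240,160])*5).tolist() for a,b in((.0175,.009),(-.0175,.009),(.0175,-.009))])
E
```

```text
t 8.9 p [ 0.4204 -0.2109  0.0406] loc [-0.1373 -0.0004] yaw -1.523 zax [-0.001  0.001 -1.   ] q [ 0.28  0.84  0.14  2.16 -0.64  0.18 -2.08] F [0.2 0.6 0.8] op 0.003
0.03 [[351.0, 316.0], [395.0, 303.0], [337.0, 305.0]]
0.05 [[351.0, 289.0], [396.0, 277.0], [338.0, 279.0]]
0.06 [[352.0, 276.0], [396.0, 264.0], [338.0, 265.0]]
0.07 [[352.0, 263.0], [396.0, 251.0], [338.0, 252.0]]
0.08 [[352.0, 249.0], [396.0, 238.0], [338.0, 239.0]]
```

View pics/s6.png

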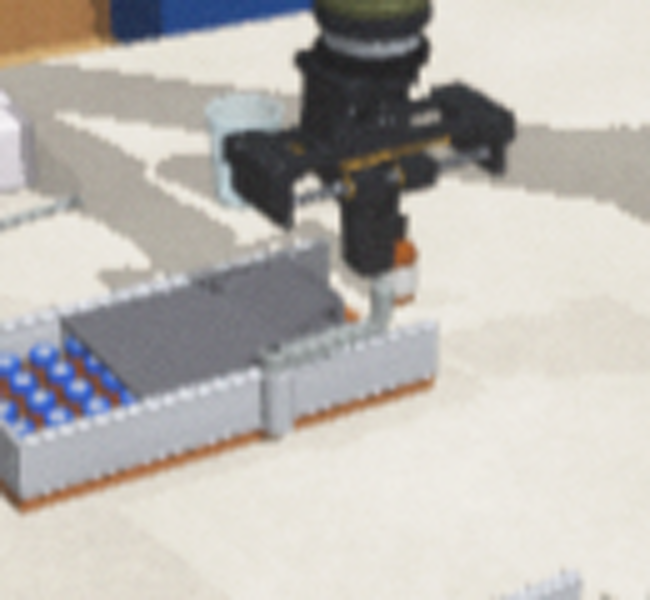

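>>> send_rows(motion=[{"x":0,"y":0,"z":0.5,"rx":0,"ry":0,"rz":0,"jaw":0},{"x":0,"y":0,"z":0.5,"rx":0,"ry":0,"rz":0,"jaw":0},{"x":0,"y":0,"z":0.3,"rx":0,"ry":0,"rz":0,"jaw":0},{"x":0,"y":-0.3,"z":0,"rx":0,"ry":0,"rz":0,"jaw":0},{"x":0,"y":-0.3,"z":0,"rx":0,"ry":0,"rz":0,"jaw":0}])

```text
clock: 9.45
tool_pos: [0.4268, -0.2108, 0.028]
eef_rot: [0.724, -0.69, -0.0, -0.0]
contact_force: [0.3, 0.2, 0.3]
opening: 0.006
finger_force: 0.0
```

>>> send_rows(motion=[{"x":0,"y":-0.3,"z":0,"rx":0,"ry":0,"rz":0,"jaw":0},{"x":0,"y":-0.3,"z":0,"rx":0,"ry":0,"rz":0,"jaw":0},{"x":0,"y":-0.3,"z":0,"rx":0,"ry":0,"rz":0,"jaw":0},{"x":0,"y":-0.3,"z":0,"rx":0,"ry":0,"rz":0,"jaw":0},{"x":0,"y":-0.3,"z":0,"rx":0,"ry":0,"rz":0,"jaw":0}])

```text
clock: 9.95
tool_pos: [0.442, -0.21, 0.0282]
eef_rot: [0.724, -0.69, 0.0, -0.0]
contact_force: [-0.1, 0.3, 0.6]
opening: 0.002
finger_force: 0.0
```

>>> send_rows(motion=[{"x":0,"y":-0.3,"z":0,"rx":0,"ry":0,"rz":0,"jaw":0},{"x":0,"y":-0.3,"z":0,"rx":0,"ry":0,"rz":0,"jaw":0},{"x":0,"y":-0.3,"z":0,"rx":0,"ry":0,"rz":0,"jaw":0},{"x":0,"y":-0.3,"z":0,"rx":0,"ry":0,"rz":0,"jaw":0},{"x":0,"y":-0.3,"z":0,"rx":0,"ry":0,"rz":0,"jaw":0}])

```text
clock: 10.45
tool_pos: [0.4565, -0.2092, 0.0281]
eef_rot: [0.724, -0.69, -0.0, 0.0]
contact_force: [-1.5, -0.2, 0.6]
opening: 0.006
finger_force: 0.8
```

>>> send_rows(motion=[{"x":0,"y":-0.3,"z":0,"rx":0,"ry":0,"rz":0,"jaw":0},{"x":0,"y":-0.3,"z":0,"rx":0,"ry":0,"rz":0,"jaw":0},{"x":0,"y":-0.3,"z":0,"rx":0,"ry":0,"rz":0,"jaw":0},{"x":0,"y":-0.3,"z":0,"rx":0,"ry":0,"rz":0,"jaw":0},{"x":0,"y":-0.3,"z":0,"rx":0,"ry":0,"rz":0,"jaw":0}])

```text
clock: 10.95
tool_pos: [0.4718, -0.2085, 0.0281]
eef_rot: [0.724, -0.69, -0.0, -0.0]
contact_force: [-2.1, 0.8, 1.2]
opening: 0.004
finger_force: 0.8
```

```bash
python3 - <<'E'
from plant import *
from h import *
import cv2
p,M=st()
print(get_state()["moment"])
n=snapshot("scene");cv2.imwrite("pics/s7.png",cv2.resize(n["img"][160:280,220:350,::-1],None,fx=5,fy=5,interpolation=cv2.INTER_CUBIC))
o=pickle.load(open("s6.pkl","rb"))
def caps(s):
    h=cv2.cvtColor(s["img"][215:260,225:275],cv2.COLOR_RGB2HSV);return int((cv2.inRange(h,(100,100,50),(130,255,255))>0).sum())
print("blue px before/now",caps(o),caps(n))
E
```

```text
t 10.95 p [ 0.4718 -0.2085  0.0281] loc [-0.0858 -0.0003] yaw -1.523 zax [-0.  0. -1.] q [ 0.2   0.89  0.21  2.03 -0.64  0.28 -2.14] F [-2.1  0.8  1.2] op 0.004
[0.18972506 0.29596083 0.0025164 ]
blue px before/now 176 123
```

>>> send_rows(motion=[{"x":0,"y":-0.3,"z":0,"rx":0,"ry":0,"rz":0,"jaw":0},{"x":0,"y":-0.3,"z":0,"rx":0,"ry":0,"rz":0,"jaw":0},{"x":0,"y":-0.3,"z":0,"rx":0,"ry":0,"rz":0,"jaw":0},{"x":0,"y":-0.3,"z":0,"rx":0,"ry":0,"rz":0,"jaw":0},{"x":0,"y":-0.3,"z":0,"rx":0,"ry":0,"rz":0,"jaw":0}])

```text
clock: 11.5
tool_pos: [0.4868, -0.2077, 0.0281]
eef_rot: [0.724, -0.69, -0.0, -0.0]
contact_force: [-2.3, 0.5, 0.4]
opening: 0.002
finger_force: 0.8
```

>>> send_rows(motion=[{"x":0,"y":-0.3,"z":0,"rx":0,"ry":0,"rz":0,"jaw":0},{"x":0,"y":-0.3,"z":0,"rx":0,"ry":0,"rz":0,"jaw":0},{"x":0,"y":-0.3,"z":0,"rx":0,"ry":0,"rz":0,"jaw":0},{"x":0,"y":-0.3,"z":0,"rx":0,"ry":0,"rz":0,"jaw":0},{"x":0,"y":-0.3,"z":0,"rx":0,"ry":0,"rz":0,"jaw":0}])

```text
clock: 12.0
tool_pos: [0.5018, -0.2071, 0.0281]
eef_rot: [0.724, -0.69, -0.0, 0.0]
contact_force: [-0.9, 1.1, -1.0]
opening: 0.011
finger_force: 0.8
```

>>> send_rows(motion=[{"x":0,"y":-0.3,"z":0,"rx":0,"ry":0,"rz":0,"jaw":0},{"x":0,"y":-0.3,"z":0,"rx":0,"ry":0,"rz":0,"jaw":0},{"x":0,"y":-0.2,"z":0,"rx":0,"ry":0,"rz":0,"jaw":0},{"x":0,"y":-0.2,"z":0,"rx":0,"ry":0,"rz":0,"jaw":0},{"x":0,"y":-0.2,"z":0,"rx":0,"ry":0,"rz":0,"jaw":0}])

```text
clock: 12.5
tool_pos: [0.5136, -0.2067, 0.0281]
eef_rot: [0.724, -0.69, -0.0, 0.0]
contact_force: [-1.3, 1.1, 0.3]
opening: 0.003
finger_force: 0.8
```

>>> send_rows(motion=[{"x":0,"y":-0.1,"z":0,"rx":0,"ry":0,"rz":0,"jaw":0},{"x":0,"y":-0.1,"z":0,"rx":0,"ry":0,"rz":0,"jaw":0},{"x":0,"y":-0.1,"z":0,"rx":0,"ry":0,"rz":0,"jaw":0},{"x":0,"y":-0.1,"z":0,"rx":0,"ry":0,"rz":0,"jaw":0},{"x":0,"y":-0.1,"z":0,"rx":0,"ry":0,"rz":0,"jaw":0}])

```text
clock: 13.0
tool_pos: [0.5186, -0.2064, 0.0281]
eef_rot: [0.724, -0.69, -0.0, 0.0]
contact_force: [-1.9, 1.6, -0.3]
opening: 0.006
finger_force: 0.8
```

```bash
python3 - <<'E'
from h import *
st()
E
```

```text
t 13.0 p [ 0.5186 -0.2064  0.0281] loc [-0.039  -0.0005] yaw -1.523 zax [-0. -0. -1.] q [ 0.13  0.93  0.29  1.91 -0.63  0.39 -2.2 ] F [-1.9  1.6 -0.3] op 0.006
```

>>> send_rows(motion=[{"x":0,"y":-0.1,"z":0,"rx":0,"ry":0,"rz":0,"jaw":0},{"x":0,"y":-0.1,"z":0,"rx":0,"ry":0,"rz":0,"jaw":0},{"x":0,"y":-0.1,"z":0,"rx":0,"ry":0,"rz":0,"jaw":0},{"x":0,"y":-0.1,"z":0,"rx":0,"ry":0,"rz":0,"jaw":0},{"x":0,"y":-0.1,"z":0,"rx":0,"ry":0,"rz":0,"jaw":0}])

```text
clock: 13.5
tool_pos: [0.5236, -0.2061, 0.0281]
eef_rot: [0.724, -0.69, 0.0, 0.0]
contact_force: [-1.5, 1.6, 0.6]
opening: 0.004
finger_force: 0.8
```

>>> send_rows(motion=[{"x":0,"y":-0.06,"z":0,"rx":0,"ry":0,"rz":0,"jaw":0},{"x":0,"y":-0.06,"z":0,"rx":0,"ry":0,"rz":0,"jaw":0},{"x":0,"y":-0.06,"z":0,"rx":0,"ry":0,"rz":0,"jaw":0},{"x":0,"y":-0.06,"z":0,"rx":0,"ry":0,"rz":0,"jaw":0},{"x":0,"y":-0.06,"z":0,"rx":0,"ry":0,"rz":0,"jaw":0}])

```text
clock: 14.0
tool_pos: [0.5266, -0.206, 0.0282]
eef_rot: [0.724, -0.69, 0.0, -0.0]
contact_force: [-1.7, 0.4, -0.3]
opening: 0.003
finger_force: 0.8
```

>>> send_rows(motion=[{"x":0,"y":-0.06,"z":0,"rx":0,"ry":0,"rz":0,"jaw":0},{"x":0,"y":-0.06,"z":0,"rx":0,"ry":0,"rz":0,"jaw":0},{"x":0,"y":-0.06,"z":0,"rx":0,"ry":0,"rz":0,"jaw":0},{"x":0,"y":-0.06,"z":0,"rx":0,"ry":0,"rz":0,"jaw":0},{"x":0,"y":-0.06,"z":0,"rx":0,"ry":0,"rz":0,"jaw":0}])

```text
clock: 14.5
tool_pos: [0.5296, -0.2059, 0.0281]
eef_rot: [0.724, -0.69, 0.0, 0.0]
contact_force: [-1.5, 1.8, 0.3]
opening: 0.004
finger_force: 0.8
```

>>> send_rows(motion=[{"x":0,"y":-0.06,"z":0,"rx":0,"ry":0,"rz":0,"jaw":0},{"x":0,"y":-0.06,"z":0,"rx":0,"ry":0,"rz":0,"jaw":0},{"x":0,"y":-0.06,"z":0,"rx":0,"ry":0,"rz":0,"jaw":0},{"x":0,"y":-0.06,"z":0,"rx":0,"ry":0,"rz":0,"jaw":0},{"x":0,"y":-0.06,"z":0,"rx":0,"ry":0,"rz":0,"jaw":0}])

```text
clock: 15.0
tool_pos: [0.5319, -0.2057, 0.0281]
eef_rot: [0.724, -0.69, -0.0, 0.0]
contact_force: [-3.8, 0.5, 2.6]
opening: 0.007
finger_force: 1.9
```

>>> send_rows(motion=[{"x":0,"y":-0.05,"z":0,"rx":0,"ry":0,"rz":0,"jaw":0},{"x":0,"y":-0.05,"z":0,"rx":0,"ry":0,"rz":0,"jaw":0},{"x":0,"y":-0.05,"z":0,"rx":0,"ry":0,"rz":0,"jaw":0},{"x":0,"y":0,"z":0,"rx":0,"ry":0,"rz":0,"jaw":0},{"x":0,"y":0,"z":0,"rx":0,"ry":0,"rz":0,"jaw":0}])

```text
clock: 15.5
tool_pos: [0.5319, -0.2057, 0.0281]
eef_rot: [0.723, -0.69, -0.001, 0.001]
contact_force: [-6.7, 0.7, 2.5]
opening: 0.004
finger_force: 3.3
```

```bash
python3 - <<'E'
from h import *
st()
E
```

```text
t 15.5 p [ 0.5319 -0.2057  0.0281] loc [-0.0257 -0.0004] yaw -1.524 zax [-0.003  0.001 -1.   ] q [ 0.11  0.94  0.31  1.87 -0.62  0.43 -2.22] F [-6.7  0.7  2.5] op 0.004
```

>>> send_rows(motion=[{"x":0,"y":0.5,"z":0,"rx":0,"ry":0,"rz":0,"jaw":0},{"x":0,"y":1.2,"z":0,"rx":0,"ry":0,"rz":0,"jaw":0},{"x":0,"y":1.3,"z":0,"rx":0,"ry":0,"rz":0,"jaw":0},{"x":0,"y":0,"z":-3.5,"rx":0,"ry":0,"rz":0,"jaw":0},{"x":0,"y":0,"z":-3.7,"rx":0,"ry":0,"rz":0,"jaw":0}])

```text
clock: 16.0
tool_pos: [0.5042, -0.2077, 0.1005]
eef_rot: [0.723, -0.69, 0.0, 0.0]
contact_force: [0.4, -0.7, 0.4]
opening: 0.005
finger_force: 0.0
```

>>> send_rows(motion=[{"x":0,"y":0,"z":0,"rx":0,"ry":0,"rz":-0.14,"jaw":0},{"x":0,"y":0,"z":0,"rx":0,"ry":0,"rz":-0.14,"jaw":0},{"x":0,"y":0,"z":0,"rx":0,"ry":0,"rz":-0.14,"jaw":0},{"x":0,"y":0,"z":0,"rx":0,"ry":0,"rz":-0.14,"jaw":0},{"x":0,"y":0,"z":0,"rx":0,"ry":0,"rz":-0.14,"jaw":0}])

```text
clock: 16.5
tool_pos: [0.5058, -0.2078, 0.1006]
eef_rot: [0.918, -0.398, 0.002, 0.0]
contact_force: [-0.4, 0.9, 0.4]
opening: 0.008
finger_force: 0.0
```

>>> send_rows(motion=[{"x":0,"y":0,"z":0,"rx":0,"ry":0,"rz":-0.085,"jaw":0},{"x":0,"y":0,"z":0,"rx":0,"ry":0,"rz":0,"jaw":0},{"x":0,"y":0,"z":0,"rx":0,"ry":0,"rz":0,"jaw":0},{"x":0,"y":0,"z":0,"rx":0,"ry":0,"rz":0,"jaw":0},{"x":0,"y":0,"z":0,"rx":0,"ry":0,"rz":0,"jaw":0}])

```text
clock: 17.0
tool_pos: [0.5043, -0.2071, 0.1001]
eef_rot: [0.933, -0.361, 0.0, 0.0]
contact_force: [-0.2, 0.1, 0.1]
opening: 0.006
finger_force: 0.0
```

```bash
sed -i 's/^YAW/YAW/; s/C=np.array(\[.5575,-.204\])/C=np.array([.564,-.2037])/' h.py; cat >> h.py <<'E'
def ctr(th,off=.016):
    n=np.array([.7071,-.7071]);return np.array([-.026-.085*np.cos(th),.073-.085*np.sin(th)])-n*off
E
python3 - <<'E'
from plant import *
from h import *
import cv2
go(*ctr(.1,.026),.1)
a=[ctr(.1,.026)]+[ctr(t) for t in(.1,.3,.5,.7,.9,1.1,1.3,1.45,1.571)]
T=np.array([[.7071,-.7071],[-.7071,-.7071]])
print("leg shifts (tool x,y cm)",np.round([T@(b-c)*100 for c,b in zip(a,a[1:])],2).tolist())
w=snapshot("wrist");t=snapshot("top");pickle.dump((w,t),open("w8.pkl","wb"))
c=cv2.resize(t["img"][165:335,345:450],None,fx=2.8,fy=2.8,interpolation=cv2.INTER_CUBIC)[:476]
cv2.imwrite("pics/w8.png",np.hstack([w["img"][:476,:500],c])[:,:,::-1])
E
```

```text
t 17.0 p [ 0.5043 -0.2071  0.1001] loc [-0.0598 -0.0006] yaw -0.739 zax [ 0. -0. -1.] q [ 0.2   0.78  0.18  1.92 -0.28  0.47 -1.73] F [-0.2  0.1  0.1] op 0.006
tool shift cm [-1.079e+01 -1.000e+00  1.000e-02]
leg shifts (tool x,y cm) [[1.0, 0.0], [1.41, 0.94], [1.57, 0.64], [1.67, 0.31], [1.7, -0.02], [1.66, -0.36], [1.55, -0.68], [1.06, -0.71], [0.77, -0.68]]
```

View pics/w8.png

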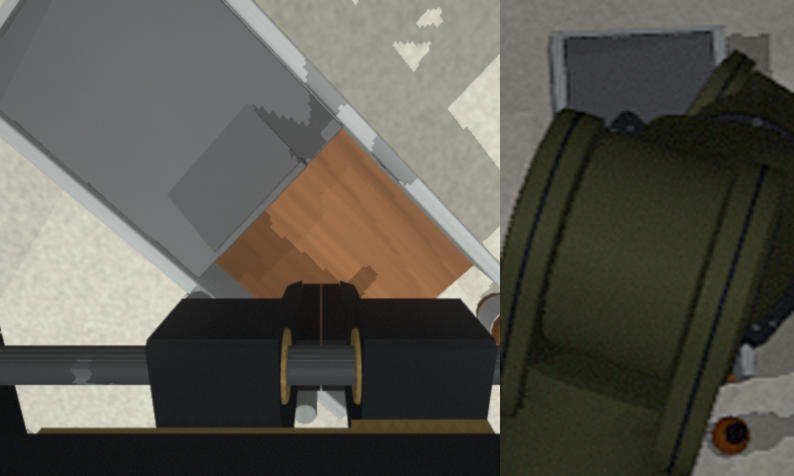

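```bash
python3 - <<'E'
from h import *
w=pickle.load(open("w8.pkl","rb"))[0]
loc=lambda u,v,z:np.round(R2.T@(onz(w,u,v,z)[:2]-C),4)
print("peg",loc(305,412,.086),"lid corners face z.047",loc(215,263,.047),loc(342,127,.047),"stop top",loc(218,250,.067),loc(303,165,.067))
E
```

```text
peg [-0.1114  0.0644] lid corners face z.047 [-0.0177  0.05  ] [-0.0156 -0.0614] stop top [-0.0132  0.0339] [-0.0144 -0.0327]
```

>>> send_rows(motion=[{"x":-2.2,"y":-0.2,"z":0,"rx":0,"ry":0,"rz":0,"jaw":0},{"x":-2.2,"y":-0.2,"z":0,"rx":0,"ry":0,"rz":0,"jaw":0},{"x":-2.2,"y":-0.2,"z":0,"rx":0,"ry":0,"rz":0,"jaw":0},{"x":-2.2,"y":-0.2,"z":0,"rx":0,"ry":0,"rz":0,"jaw":0},{"x":-2.0,"y":-0.2,"z":0,"rx":0,"ry":0,"rz":0,"jaw":0}])

```text
clock: 17.6
tool_pos: [0.4303, -0.1263, 0.1002]
eef_rot: [0.933, -0.361, 0.0, 0.0]
contact_force: [-0.2, 0.2, -0.2]
opening: 0.003
finger_force: 0.0
```

```bash
python3 - <<'E'
from plant import *
from h import *
import cv2
p,M=st()
w=snapshot("wrist");pickle.dump(w,open("w9.pkl","wb"))
print("expect peg px",proj(w,np.append(C+R2@[-.1106,.0645],.086)),"pivot px",proj(w,np.append(C+R2@[-.026,.073],.066)))
g=cv2.cvtColor(w["img"],cv2.COLOR_RGB2GRAY)[:300]
c=cv2.HoughCircles(cv2.medianBlur(g,5),cv2.HOUGH_GRADIENT,1,30,param1=80,param2=20,minRadius=8,maxRadius=30);print(None if c is None else np.round(c[0][:8]).tolist())
E
```

```text
t 17.6 p [ 0.4303 -0.1263  0.1002] loc [-0.1298  0.0837] yaw -0.738 zax [ 0. -0. -1.] q [ 0.1   0.7   0.13  2.2  -0.34  0.25 -1.78] F [-0.2  0.2 -0.2] op 0.003
expect peg px (np.float64(321.24716858645274), np.float64(224.7846567762787)) pivot px (np.float64(190.91687100934686), np.float64(112.28614417332793))
[[560.0, 174.0, 29.0], [322.0, 230.0, 13.0], [192.0, 116.0, 17.0], [528.0, 168.0, 21.0]]
```

>>> send_rows(motion=[{"x":0,"y":0,"z":1.7,"rx":0,"ry":0,"rz":0,"jaw":0},{"x":0,"y":0,"z":1.7,"rx":0,"ry":0,"rz":0,"jaw":0},{"x":0,"y":0,"z":1.7,"rx":0,"ry":0,"rz":0,"jaw":0},{"x":0.4,"y":0,"z":0,"rx":0,"ry":0,"rz":0,"jaw":0},{"x":0.4,"y":0,"z":0,"rx":0,"ry":0,"rz":0,"jaw":0}])

```text
clock: 18.15
tool_pos: [0.437, -0.1329, 0.0492]
eef_rot: [0.933, -0.361, -0.0, 0.0]
contact_force: [-2.2, 0.1, -0.8]
opening: 0.008
finger_force: 1.1
```

>>> send_rows(motion=[{"x":0.2,"y":0,"z":0,"rx":0,"ry":0,"rz":0,"jaw":0},{"x":0.35,"y":0.23,"z":0,"rx":0,"ry":0,"rz":0,"jaw":0},{"x":0.35,"y":0.23,"z":0,"rx":0,"ry":0,"rz":0,"jaw":0},{"x":0.35,"y":0.23,"z":0,"rx":0,"ry":0,"rz":0,"jaw":0},{"x":0.35,"y":0.23,"z":0,"rx":0,"ry":0,"rz":0,"jaw":0}])

```text
clock: 18.65
tool_pos: [0.443, -0.1506, 0.0494]
eef_rot: [0.933, -0.361, 0.001, 0.0]
contact_force: [-0.9, 0.1, 0.0]
opening: 0.003
finger_force: 0.4
```

>>> send_rows(motion=[{"x":0.4,"y":0.16,"z":0,"rx":0,"ry":0,"rz":0,"jaw":0},{"x":0.4,"y":0.16,"z":0,"rx":0,"ry":0,"rz":0,"jaw":0},{"x":0.4,"y":0.16,"z":0,"rx":0,"ry":0,"rz":0,"jaw":0},{"x":0.4,"y":0.16,"z":0,"rx":0,"ry":0,"rz":0,"jaw":0},{"x":0,"y":0,"z":0,"rx":0,"ry":0,"rz":0,"jaw":0}])

```text
clock: 19.15
tool_pos: [0.4509, -0.1663, 0.0492]
eef_rot: [0.933, -0.361, 0.001, 0.0]
contact_force: [0.1, -0.0, 0.3]
opening: 0.003
finger_force: 0.0
```

```bash
python3 - <<'E'
from plant import *
from h import *
import cv2
p,M=st();print("want",ctr(.5))
w=snapshot("wrist")
g=cv2.cvtColor(w["img"],cv2.COLOR_RGB2GRAY)[:300]
c=cv2.HoughCircles(cv2.medianBlur(g,5),cv2.HOUGH_GRADIENT,1,30,param1=80,param2=20,minRadius=8,maxRadius=40)
for u,v,r in c[0][:6]:print(u,v,r,np.round(R2.T@(onz(w,u,v,.086)[:2]-C),4))
for th in(.1,.5):print(th,proj(w,np.append(C+R2@(ctr(th,0)),.086)))
E
```

```text
t 19.15 p [ 0.4509 -0.1663  0.0492] loc [-0.1112  0.0427] yaw -0.739 zax [ 0.002 -0.001 -1.   ] q [ 0.2   0.82  0.09  2.13 -0.33  0.2  -1.73] F [ 0.1 -0.   0.3] op 0.003
want [-0.11190812  0.04356243]
575.5 268.5 36.0 [-0.1605 -0.0386]
123.5 216.5 22.3 [-0.0323  0.062 ]
541.5 250.5 29.3 [-0.1462 -0.0339]
324.5 283.5 16.6 [-0.1   0.03]
549.5 157.5 12.7 [-0.1214 -0.0553]
0.1 (np.float64(281.2616973410726), np.float64(359.66540865549393))
0.5 (np.float64(321.4973963091195), np.float64(288.564531632203))
```

>>> send_rows(motion=[{"x":0.42,"y":0.08,"z":0,"rx":0,"ry":0,"rz":0,"jaw":0},{"x":0.42,"y":0.08,"z":0,"rx":0,"ry":0,"rz":0,"jaw":0},{"x":0.42,"y":0.08,"z":0,"rx":0,"ry":0,"rz":0,"jaw":0},{"x":0.42,"y":0.08,"z":0,"rx":0,"ry":0,"rz":0,"jaw":0},{"x":0.42,"y":0,"z":0,"rx":0,"ry":0,"rz":0,"jaw":0}])

```text
clock: 19.7
tool_pos: [0.4636, -0.1824, 0.0491]
eef_rot: [0.933, -0.361, 0.0, 0.0]
contact_force: [-0.1, 0.5, 0.0]
opening: 0.004
finger_force: 0.3
```

>>> send_rows(motion=[{"x":0.42,"y":0,"z":0,"rx":0,"ry":0,"rz":0,"jaw":0},{"x":0.42,"y":0,"z":0,"rx":0,"ry":0,"rz":0,"jaw":0},{"x":0.42,"y":-0.02,"z":0,"rx":0,"ry":0,"rz":0,"jaw":0},{"x":0.42,"y":-0.09,"z":0,"rx":0,"ry":0,"rz":0,"jaw":0},{"x":0.42,"y":-0.09,"z":0,"rx":0,"ry":0,"rz":0,"jaw":0}])

```text
clock: 20.2
tool_pos: [0.4806, -0.1948, 0.0491]
eef_rot: [0.933, -0.361, 0.0, 0.0]
contact_force: [-1.1, 0.5, -0.1]
opening: 0.005
finger_force: 0.3
```

>>> send_rows(motion=[{"x":0.42,"y":-0.09,"z":0,"rx":0,"ry":0,"rz":0,"jaw":0},{"x":0.42,"y":-0.09,"z":0,"rx":0,"ry":0,"rz":0,"jaw":0},{"x":0.4,"y":-0.17,"z":0,"rx":0,"ry":0,"rz":0,"jaw":0},{"x":0.4,"y":-0.17,"z":0,"rx":0,"ry":0,"rz":0,"jaw":0},{"x":0.4,"y":-0.17,"z":0,"rx":0,"ry":0,"rz":0,"jaw":0}])

```text
clock: 20.7
tool_pos: [0.5003, -0.2033, 0.0491]
eef_rot: [0.933, -0.361, 0.0, 0.0]
contact_force: [-0.3, 0.8, 0.8]
opening: 0.003
finger_force: 0.3
```

```bash
cat > peg.py <<'E'
from plant import *
from h import *
import cv2,sys
p,M=st()
w=snapshot("wrist")
g=cv2.cvtColor(w["img"],cv2.COLOR_RGB2GRAY)[:300]
c=cv2.HoughCircles(cv2.medianBlur(g,5),cv2.HOUGH_GRADIENT,1,30,param1=80,param2=20,minRadius=8,maxRadius=40)
for u,v,r in (c[0][:8] if c is not None else []):
    l=R2.T@(onz(w,u,v,.086)[:2]-C);d=l-[-.026,.073]
    if abs(np.hypot(*d)-.085)<.015:print(u,v,r,np.round(l,4),"theta",np.arctan2(-d[1],-d[0]))
T=np.array([[.7071,-.7071],[-.7071,-.7071]])
for th in(1.2,1.3,1.4,1.5,1.571):print(th,np.round(T@(ctr(th)-R2.T@(p[:2]-C))*100,2),np.round(proj(w,np.append(C+R2@ctr(th,0),.086))))
E
python3 peg.py
```

```text
t 20.7 p [ 0.5003 -0.2033  0.0491] loc [-0.0636  0.0034] yaw -0.738 zax [-0. -0. -1.] q [ 0.22  0.86  0.13  1.96 -0.3   0.35 -1.72] F [-0.3  0.8  0.8] op 0.003
318.5 284.5 17.2 [-0.051  -0.0075] theta 1.2696924952980062
1.2 [-0.44  0.2 ] [327. 297.]
1.3 [ 0.32 -0.18] [317. 278.]
1.4 [ 1.04 -0.63] [304. 259.]
1.5 [ 1.71 -1.16] [289. 242.]
1.571 [ 2.15 -1.57] [277. 229.]
```

>>> send_rows(motion=[{"x":0.32,"y":-0.18,"z":-0.15,"rx":0,"ry":0,"rz":0,"jaw":0},{"x":0.36,"y":-0.22,"z":-0.15,"rx":0,"ry":0,"rz":0,"jaw":0},{"x":0.36,"y":-0.23,"z":0,"rx":0,"ry":0,"rz":0,"jaw":0},{"x":0.33,"y":-0.26,"z":0,"rx":0,"ry":0,"rz":0,"jaw":0},{"x":0.34,"y":-0.27,"z":0,"rx":0,"ry":0,"rz":0,"jaw":0}])

```text
clock: 21.25
tool_pos: [0.5209, -0.2063, 0.0522]
eef_rot: [0.933, -0.361, 0.0, 0.0]
contact_force: [0.3, 0.6, 0.3]
opening: 0.008
finger_force: 0.3
```

>>> send_rows(motion=[{"x":0.15,"y":-0.14,"z":0,"rx":0,"ry":0,"rz":0,"jaw":0},{"x":0.15,"y":-0.14,"z":0,"rx":0,"ry":0,"rz":0,"jaw":0},{"x":0.1,"y":-0.1,"z":0,"rx":0,"ry":0,"rz":0,"jaw":0},{"x":0.04,"y":-0.03,"z":0,"rx":0,"ry":0,"rz":0,"jaw":0},{"x":0,"y":0,"z":0,"rx":0,"ry":0,"rz":0,"jaw":0}])

```text
clock: 21.75
tool_pos: [0.5246, -0.2056, 0.0518]
eef_rot: [0.933, -0.361, -0.002, 0.0]
contact_force: [-5.4, 0.8, 1.7]
opening: 0.004
finger_force: 2.3
```

```bash
python3 peg.py
```

```text
t 21.75 p [ 0.5246 -0.2056  0.0518] loc [-0.0395 -0.    ] yaw -0.739 zax [-0.003  0.001 -1.   ] q [ 0.2   0.87  0.15  1.88 -0.29  0.41 -1.74] F [-5.4  0.8  1.7] op 0.004
313.5 274.5 25.8 [-0.0234 -0.0117] theta 1.6014854046483
1.2 [-2.39  1.66] [364. 340.]
1.3 [-1.63  1.28] [355. 323.]
1.4 [-0.91  0.83] [343. 306.]
1.5 [-0.24  0.3 ] [330. 290.]
1.571 [ 0.2  -0.11] [319. 279.]
```

>>> send_rows(motion=[{"x":0.07,"y":-0.07,"z":0,"rx":0,"ry":0,"rz":0,"jaw":0},{"x":0.07,"y":-0.07,"z":0,"rx":0,"ry":0,"rz":0,"jaw":0},{"x":0,"y":0,"z":0,"rx":0,"ry":0,"rz":0,"jaw":0},{"x":0,"y":0,"z":0,"rx":0,"ry":0,"rz":0,"jaw":0},{"x":0,"y":0,"z":0,"rx":0,"ry":0,"rz":0,"jaw":0}])

```text
clock: 22.3
tool_pos: [0.5249, -0.2053, 0.0516]
eef_rot: [0.933, -0.361, -0.003, 0.0]
contact_force: [-8.4, 1.4, 2.6]
opening: 0.007
finger_force: 3.2
```

>>> send_rows(motion=[{"x":-0.7,"y":0.7,"z":0,"rx":0,"ry":0,"rz":0,"jaw":0},{"x":-1.5,"y":1.5,"z":0,"rx":0,"ry":0,"rz":0,"jaw":0},{"x":0,"y":0,"z":-4,"rx":0,"ry":0,"rz":0,"jaw":0},{"x":0,"y":0,"z":-4,"rx":0,"ry":0,"rz":0,"jaw":0},{"x":0,"y":0,"z":-4,"rx":0,"ry":0,"rz":0,"jaw":0}])

```text
clock: 22.8
tool_pos: [0.4982, -0.2081, 0.1738]
eef_rot: [0.933, -0.361, 0.001, 0.0]
contact_force: [0.2, 0.7, 0.7]
opening: 0.005
finger_force: 0.0
```

>>> send_rows(motion=[{"x":-2,"y":2,"z":0,"rx":0,"ry":0,"rz":0,"jaw":0},{"x":-2,"y":2,"z":0,"rx":0,"ry":0,"rz":0,"jaw":0},{"x":0,"y":0,"z":0,"rx":0,"ry":0,"rz":0,"jaw":0},{"x":0,"y":0,"z":0,"rx":0,"ry":0,"rz":0,"jaw":0},{"x":0,"y":0,"z":0,"rx":0,"ry":0,"rz":0,"jaw":0}])

```text
clock: 23.3
tool_pos: [0.4427, -0.2104, 0.1723]
eef_rot: [0.933, -0.36, 0.001, -0.0]
contact_force: [0.3, 0.9, 0.2]
opening: 0.006
finger_force: 0.0
```

```bash
python3 peg.py; python3 - <<'E'
from plant import *
from h import *
import cv2
d=pickle.load(open("d.pkl","rb"));n=snapshot("scene")
df=cv2.absdiff(d["scene"]["img"],n["img"]).max(2)>60
k,_,s,c=cv2.connectedComponentsWithStats(df.astype(np.uint8)*255)
for i in range(1,k):
    if s[i,4]>8:print(s[i].tolist())
h=cv2.cvtColor(n["img"][215:260,225:275],cv2.COLOR_RGB2HSV);print("blue",int((cv2.inRange(h,(100,100,50),(130,255,255))>0).sum()))
E
```

```text
t 23.3 p [ 0.4427 -0.2104  0.1723] loc [-0.1215 -0.0009] yaw -0.737 zax [ 0.003 -0.001 -1.   ] q [ 0.21  0.6   0.22  2.03 -0.24  0.53 -1.71] F [0.3 0.9 0.2] op 0.006
229.5 129.5 10.5 [-0.0274 -0.011 ] theta 1.5537179238726808
1.2 [ 3.35 -4.2 ] [258. 167.]
1.3 [ 4.11 -4.58] [252. 156.]
1.4 [ 4.83 -5.03] [244. 144.]
1.5 [ 5.5  -5.55] [236. 134.]
1.571 [ 5.94 -5.97] [229. 127.]
[325, 0, 18, 16, 106]
[360, 0, 22, 18, 98]
[308, 18, 14, 22, 104]
[348, 25, 6, 10, 22]
[333, 31, 14, 29, 125]
[442, 35, 5, 8, 21]
[289, 43, 37, 147, 2483]
[411, 45, 6, 18, 49]
[318, 64, 26, 62, 600]
[315, 164, 41, 20, 192]
[254, 170, 34, 10, 125]
[229, 174, 4, 5, 10]
[236, 175, 7, 6, 13]
[240, 181, 27, 23, 170]
[327, 181, 12, 11, 35]
[340, 187, 6, 8, 16]
[258, 203, 7, 5, 10]
[266, 202, 9, 9, 24]
[246, 209, 16, 5, 26]
[284, 212, 19, 11, 106]
[296, 218, 22, 13, 117]
[230, 225, 32, 22, 207]
blue 0
```

```bash
python3 -c "
from plant import *
print(finish_job())"
```

```text
the job is handed in; nothing more can be done
None
```

The vial case's lid is pushed fully home against its end stop and its catch is round to its stop behind it; I handed the job in at about 23 s with the arm clear, and the empty case was left alone, though I didn't re-check the loose items one by one and the judge's verdict wasn't returned.

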